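# Pack the salt under the hinged tray of the picnic caddy

### The arm

A 6-joint arm with a two-finger parallel gripper is mounted at the origin on a cart in front of the work surface, level with it; the furniture and walls round the work are solid. World frame = base frame: x ahead of the robot, y to its left, z up, the work surface at z = 0. Lengths are in mm, angles in degrees, forces in N, time in s.
With the tool pointing down it reaches from about 350 to 850 mm from the base axis. Payload 8.1 kg.
Tool frame: the origin (TCP) lies at the very end of the fingers, on their centre line; the grasp point (between the pads) lies 19 mm behind it; z points along the fingers, y is the line along which they close (so a half turn about z gives the same grasp; the last joint's range is limited). The gripper opens to 85 mm and grips with 20 to 120 N. Pads are 22 mm wide; open, the fingers measure 114 mm over their backs; the gripper's body (76 mm by 85 mm) begins 54 mm behind the grasp point. The pads swing forward as they close: fully open they stand 13 mm farther back than shut.
Start: joints at [-76.627, 7.471, 85.268, -0, 87.261, -4.893], TCP at [188.076, -569.765, 231.292] pointing down, gripper open.
Joint ranges: [-169.43, 169.43], [-51.17, 129.36], [1.28, 143.12], [-76.62, 256.62], [0, 156.53], [-152.29, 152.29]. Speed limits (degrees/s): [136.94, 136.94, 159.86, 180, 180, 180].

### API

Orientations are given as [roll, pitch, yaw] about the fixed x, y, z axes, in that order (R = Rz(yaw) Ry(pitch) Rx(roll)).
In Python, from bench import * gives the robot as it stands.
- The arm moves only by the tool play_rows, never from a script. Its argument "increments" is a list of rows, each a list of 3 entries, a list of its own where there are three numbers: the gripper's target within -1 to 1 (fully open at 1, half-way at 0, shut at -1), then the shift along the tool's x, y, z in mm, then the turn about the tool's z in rad. A call has 1 to 12 rows; each row shifts and turns the commanded pose from where the row before left it, along the tool's axes as they then stand; what a row does not reach is not made up. A row lasts 1/12 s, in which the tool goes at most 41.7 mm and 7.16 degrees, less where a joint would pass 70% of its speed; a pose out of reach is approached as far as the arm can. A call is refused whole if a number of a shift passes 41.7 or a number of a turn 0.125, either way. A call with a gripper value outside its range is refused whole. The fingers move at their own pace and stop on an object; "force" is the grip in N (left out, the last holds). Time passes only in rows, so rows that do not move let the fingers close. It gives the time, the measured TCP pose, the force, the opening and the grip force at its end, in the units of the state.
- sense(): the state, without advancing time (a new reading comes with each control period).
- snapshot(name): name is "scene" or "top"; returns a dict with "color" (384x512x3 uint8, red, green, blue), "intrinsics" (3x3 intrinsics, pixels), "k1" (the pictures are not rectified: a ray, as slopes to the right and down, at radius r is drawn at 1 + k1 r^2 times it, then the intrinsics apply), "world_from_camera" (4x4, takes a point from camera to world coordinates). Camera axes: x right, y down, z forward; pixel columns grow to the right and rows downward; lengths in mm; the calibration is good to about 2 mm. A picture is of the moment at which its call begins. There is no depth.
- hand_in(): hands the job in; it is judged then, once.
Trained networks look in a picture, given as the dict that the camera call returned (one of the last four; its "shot" number tells which), for a name from the list of things; names that differ only in an ending like _2 or _b are one class to them, and where a whole thing is asked for, a point or a joint stands for the part that bears it (a point fixed in the world has none). Each returns a list of dicts, best first, with "p" (0 to 1); they miss things now and then, are a little off and sometimes report something else, mostly with a low value. They report only what shows in the picture. A call takes as long as a camera call. They do not tell look-alikes from the thing itself.
- find_in(query, picture): "xyz" ([x, y, z] in mm, in the coordinates of the camera as it stood for that picture, good to about 4 mm: the middle of the surface that is visible of it).
- regions_of(query, picture): "mask" (384x512 bool, what is visible of it).
- pinpoint(query, picture): "xyz" ([x, y, z] in mm, in the coordinates of the camera as it stood for that picture, good to about 4 mm: a listed point, or the origin of a listed thing).
The state is a dict: "time": time; "joint_pos": joint angles; "qd": joint speeds; "joint_efforts": joint torques, N m; "tool_pos": TCP position; "tcp_rot": TCP orientation; "ft_force": force on the tool from outside, world axes, zero at the start; "wrist_torque": the same for the moment, N m; "finger_gap": finger opening in mm; "grip_force": force on a finger pad.
Only numpy, scipy, OpenCV 4.12 (cv2) and the standard library are available. Lean on these libraries where they do the work, as an engineer would, in place of code of your own. Each camera call takes 0.05 s, during which the arm holds its last target. There are 200 camera calls.

### The job

Pack the salt for the picnic: swing the caddy's hinged cutlery tray all the way up until it stays open by itself, lift the salt shaker straight up out of its well in the spice block and stand it upright in the empty bay underneath, then fold the tray fully down again over it. Keep the shaker upright and set it down rather than drop it, and leave the two spice jars in their wells and the jar already packed standing in its bay.

Things in the scene. Friction and masses are not known exactly. Their poses are not given: they have to be found in the camera images.
- caddy: light wooden picnic caddy, open box 160 (x) x 220 (y) x 110 high, walls 8, fixed; origin at the centre of its underside, z up. Hinge side: its +x, facing right and a little away; pull bar at -x. A low divider (6 thick, top 50 above the worktop) at y = 0 makes two bays of 144 x 99: -y, nearer the robot, is empty; +y holds a jar. Steel carrying bows stick out 26 from both y ends, below 83 high
- flap (a joint): hinge of the brown cutlery tray (160 x 220 x 24, 0.25 kg, three open lanes) that lies on the caddy as a flap over the lower tier: 0 shut, 1.8 rad fully open, leaning back on its stop. Damped (0.1 N m s/rad): let go below 1.4 rad it sinks shut by itself in 1 to 4 s, past 1.6 it falls back and stays open. Lifting takes 1 to 3 N at the bar
- flap_hinge (a point): point on the hinge axis at mid-length, 111.5 above the worktop on the caddy's outer +x edge; the axis is the caddy's y. With h the joint value, a point of the tray at (x, z) from the axis when shut goes to (x cos h + z sin h, -x sin h + z cos h) in the caddy's x and z
- flap_bar (a point): middle of the round steel pull bar on the tray: 10 in diameter, 100 long, parallel to the hinge (y). Shut, it lies at x = -157, z = +58 from the hinge axis, 34 above the tray's front rim, free all round between its two end posts; it moves with the tray. Pinched across from above it turns between the fingers
- free_bay (a point): centre of the floor of the caddy's empty bay, 10 above the worktop; axes as the caddy's. The end wall is 50 away towards -y, the low divider 50 towards +y, the long walls 72 away at +-x; the walls end 100 above this floor
- mill_1: salt shaker: whitish all over, clear glass with white salt and a pale perforated dome cap, 90 tall, 44 in diameter up to 66 to 74 above its base, then the cap about 34 in diameter to the top; 0.07 to 0.14 kg; origin at the centre of its base, z up. It stands in one of the three wells of the spice block (any of them), with 32 standing out above the deck
- spice_block: dark wooden block 70 (x) x 206 (y) x 68 high, fixed; origin at the centre of its underside. Three round wells 48 in diameter and 58 deep (floor 10 above the worktop) in a row along its y axis at y = -64, 0, +64. Mind the wall cabinet above the back of the worktop (world x over 0.56, y from -0.08 to 0.53, z over 0.47): carry things over on its near side
- spice_jar_1: spice jar, 41 in diameter, 105 tall, dark cap and a blue and white label, standing in another well and 47 out of it; origin at the centre of its base
- spice_jar_2: spice jar, 41 in diameter, 105 tall, dark cap and a dark green label, standing in the third well and 47 out of it; origin at the centre of its base
- jar_1: honey-coloured jar with a black lid, 63 in diameter, 94 tall, already packed in the caddy's +y bay; origin at the centre of its base
There are look-alikes about, which are no part of the job. Leave any purple look-alike of the mill_1 alone.

How it is judged:
By the outcome, as a careful person would: the job done as asked, in the order asked, and still so for the second after the job is handed in, with the robot touching nothing.
It also fails if it takes over 69 s, if anything falls off the work surface, if the arm or the gripper's body presses on something with over 40 N, if the wrist force passes 120 N, or if a joint passes its speed limit or range.

## Working session

There is one attempt and no reset: what is moved stays moved. The work goes in short steps, Python scripts to look and compute and a tool call to move; the robot and the scene stay as the last step left them, time stands still between calls to the robot, and variables do not carry over. Pictures are saved under pics/ and viewed, at most 12 in all, crops included, and the job is handed in when it is done.

Besides the shell and the picture viewer there is one more tool, called after "Call:" as a command line: name --argument value ..., lists and objects as JSON in quotes. play_rows: Moves the arm, as the interface text tells. Its arguments: {"type":"object","properties":{"increments":{"type":"array","items":{"type":"array"}},"force":{"type":"number"}},"required":["increments"]}

```bash
mkdir -p pics
cat > h.py <<'E'
from bench import *
import numpy as np, cv2
def W(p,s): 
    T=np.array(s["world_from_camera"]); return (T@np.r_[p,1])[:3]
def save(s,n): cv2.imwrite("pics/"+n,np.ascontiguousarray(s["color"][:,:,::-1]))
def px(P,s):
    T=np.linalg.inv(np.array(s["world_from_camera"])); q=(T@np.r_[P,1])[:3]; a=q[:2]/q[2]; a=a*(1+s["k1"]*(a@a)); K=np.array(s["intrinsics"]); return (K@np.r_[a,1])[:2]
def ray(u,v,s,z):
    K=np.array(s["intrinsics"]); d=np.array([(u-K[0,2])/K[0,0],(v-K[1,2])/K[1,1]]); a=d.copy()
    for _ in range(20): a=d/(1+s["k1"]*(a@a))
    T=np.array(s["world_from_camera"]); r=T[:3,:3]@np.r_[a,1]; o=T[:3,3]; return o+r*(z-o[2])/r[2]
E
python3 - <<'E'
from h import *
ims=[]
for n in("scene","top"):
    s=snapshot(n); save(s,n+"0.png"); ims.append(s["color"])
    print(n,np.round(s["world_from_camera"],2).tolist())
    for q in("flap_hinge","flap_bar","free_bay","caddy","mill_1","spice_block","spice_jar_1","jar_1"):
        for d in pinpoint(q,s)[:4]:
            w=W(d["xyz"],s); print(q,round(d["p"],2),w.round(0),px(w,s).round(0))
print(sense())
cv2.imwrite("pics/both.png",cv2.resize(np.vstack(ims)[:,:,::-1],None,fx=.78,fy=.78))
E
```

```text
scene [[-0.66, -0.51, 0.55, -69.41], [-0.75, 0.45, -0.48, 517.93], [-0.01, -0.73, -0.68, 827.02], [0.0, 0.0, 0.0, 1.0]]
flap_hinge 0.87 [ 514. -190.  109.] [308. 161.]
flap_hinge 0.21 [426. 207.  12.] [228. 266.]
flap_bar 0.74 [441. -51. 174.] [294. 176.]
caddy 0.7 [ 483. -122.    3.] [298. 200.]
mill_1 0.76 [551. 292.   3.] [177. 256.]
mill_1 0.72 [546. 165.   4.] [215. 234.]
spice_block 0.8 [440. 265.  -2.] [208. 277.]
spice_jar_1 0.9 [425. 207.   8.] [228. 267.]
spice_jar_1 0.79 [452. 325.  11.] [186. 285.]
jar_1 0.47 [453. 327.  11.] [185. 285.]
top [[0.01, -0.99, 0.12, 376.69], [-1.0, -0.01, -0.01, 59.65], [0.01, -0.12, -0.99, 1148.33], [0.0, 0.0, 0.0, 1.0]]
flap_hinge 0.73 [ 512. -192.  111.] [365. 189.]
flap_bar 0.77 [445. -53. 171.] [307. 217.]
caddy 0.95 [ 480. -123.   -1.] [327. 208.]
mill_1 0.7 [440. 265.  11.] [170. 223.]
mill_1 0.7 [552. 289.   0.] [163. 178.]
mill_1 0.58 [549. 161.  -2.] [214. 180.]
spice_block 0.77 [437. 265.   2.] [171. 224.]
spice_jar_1 0.8 [453. 326.  10.] [146. 217.]
spice_jar_1 0.52 [423. 201.  10.] [196. 230.]
spice_jar_1 0.33 [448. -51. 170.] [306. 215.]
{'time': 0.9, 'joint_pos': array([-7.66261505e+01,  7.46978328e+00,  8.52662999e+01, -2.47377930e-03,
        8.72614044e+01, -4.89437447e+00]), 'qd': array([ 0.03841233, -0.00261387, -0.03649202,  0.00627872,  0.0634912 ,
        0.09929835]), 'joint_efforts': array([-1.53012832e-03, -5.69320071e+01, -5.00872135e+01, -8.68230177e-05,
        1.33002468e-03, -4.70467842e-05]), 'tool_pos': array([ 188.07636689, -569.77752626,  231.32104645]), 'tcp_rot': array([1.79997708e+02, 2.67630427e-03, 1.82683421e+01]), 'ft_force': array([0.64852514, 0.19741714, 0.17535945]), 'wrist_torque': array([-0.00837465, -0.01718523, -0.02293151]), 'grip_force': 0.0, 'finger_gap': 85.44264362332947}
```

View pics/scene0.png

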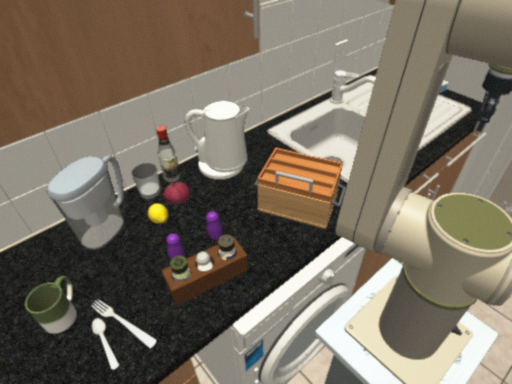

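View pics/top0.png

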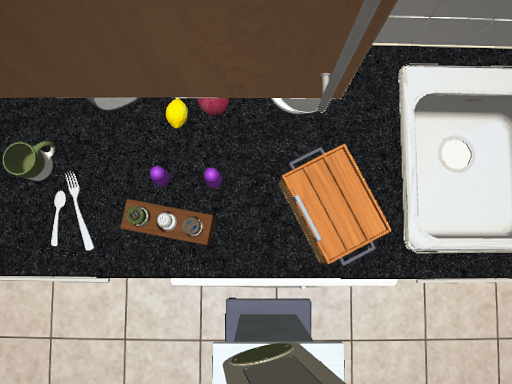

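```bash
cat >> h.py <<'E'
def caddypts(c,yaw,h=0):
    a=np.radians(yaw); R=np.array([[np.cos(a),-np.sin(a),0],[np.sin(a),np.cos(a),0],[0,0,1]]); return lambda p: np.r_[c,0]+R@np.array(p,float)
E
cat > ov.py <<'E'
from h import *
C=(481.5,-122.5,-64.); B=(439,265,-13.)
out=[]
for n,box in(("top",(120,130,400,275)),("scene",(150,140,350,310))):
    s=snapshot(n); f=3 if n=="scene" else 2.6
    x0,y0,x1,y1=box; im=cv2.resize(np.ascontiguousarray(s["color"][y0:y1,x0:x1,::-1]),None,fx=f,fy=f,interpolation=cv2.INTER_CUBIC)
    raw=im.copy()
    q=lambda P:tuple(np.int32((px(P,s)+.5-[x0,y0])*f))
    g=caddypts(C[:2],C[2])
    def poly(pts,col): cv2.polylines(im,[np.int32([q(g(p)) for p in pts])],True,col,1)
    poly([(sx*80,sy*110,135.5) for sx,sy in((-1,-1),(1,-1),(1,1),(-1,1))],(0,255,0))
    poly([(sx*80,sy*110,0) for sx,sy in((-1,-1),(1,-1),(1,1),(-1,1))],(255,255,0))
    poly([(-77,-50,169.5),(-77,50,169.5)],(255,0,0))
    g=caddypts(B[:2],B[2])
    poly([(sx*35,sy*103,68) for sx,sy in((-1,-1),(1,-1),(1,1),(-1,1))],(0,255,255))
    poly([(sx*35,sy*103,0) for sx,sy in((-1,-1),(1,-1),(1,1),(-1,1))],(255,255,0))
    for y in(-64,0,64): cv2.circle(im,q(g((0,y,100 if y==0 else 115))),2,(0,0,255),-1)
    cv2.imwrite("pics/ov_%s.png"%n,im)
E
python3 ov.py
```

```text
(no output)
```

View pics/ov_top.png

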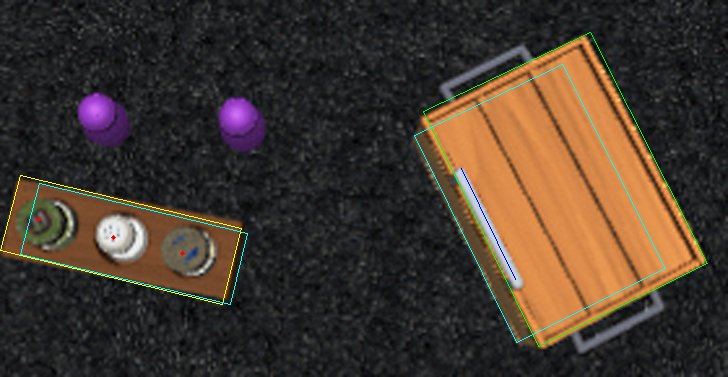

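View pics/ov_scene.png

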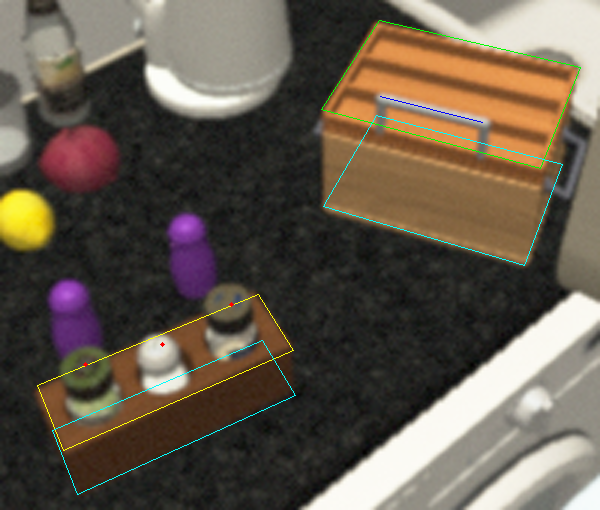

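The shaker is the whitish one in the middle well, at scene (204,260) and top (166,221). The two purple look-alikes, at scene (174,245) and (213,222), stand loose on the worktop. The enlarged crops confirm this, so I'm moving above the bar.

Call:
play_rows --increments '[[0, [0, 0, 0], -0.0675], [0, [0, 0, 0], -0.0675], [0, [28.6, -22, 0], 0], [0, [28.6, -22, 0], 0], [0, [28.6, -22, 0], 0], [0, [28.6, -22, 0], 0], [0, [28.6, -22, 0], 0], [0, [28.6, -22, 0], 0], [0, [28.6, -22, 0], 0], [0, [28.6, -22, 0], 0], [0, [28.6, -22, 0], 0], [0, [28.6, -22, 0], 0]]' --force 25

```text
time: 2.0
tool_pos: [349.1, -245.1, 231.6]
tcp_rot: [180.0, -0.0, 26.0]
ft_force: [1.7, -0.9, -0.1]
finger_gap: 42.5
grip_force: 0.0
```

Call:
play_rows --increments '[[0, [28.6, -22, 0], 0], [0, [28.6, -22, 0], 0], [0, [28.6, -22, 0], 0], [0, [28.6, -22, 0], 0], [0, [28.6, -22, 0], 0], [0, [28.6, -22, 0], 0], [0, [0, 0, 0], 0], [0, [0, 0, 0], 0]]'

```text
time: 2.67
tool_pos: [445.4, -51.0, 231.3]
tcp_rot: [-180.0, 0.0, 26.2]
ft_force: [-0.8, -0.8, 0.2]
finger_gap: 42.6
grip_force: 0.0
```

Call:
play_rows --increments '[[0, [0, 0, 25], 0], [0, [0, 0, 25], 0], [0, [0, 0, 26], 0], [0, [0, 0, 0], 0], [-0.6, [0, 0, 0], 0], [-0.6, [0, 0, 0], 0], [-0.6, [0, 0, 0], 0]]'

```text
time: 3.25
tool_pos: [446.2, -53.6, 157.5]
tcp_rot: [179.9, -0.1, 26.0]
ft_force: [0.6, 0.7, -0.3]
finger_gap: 17.0
grip_force: 0.0
```

Run:
```python
from h import *
s=snapshot("scene"); save(s,"a.png")
im=cv2.imread("pics/a.png")[100:230,230:380]; cv2.imwrite("pics/a2.png",cv2.resize(im,None,fx=4,fy=4))
print(sense())
```

```text
{'time': 3.3, 'joint_pos': array([-1.33708435e+01, -1.40835318e+01,  1.13769980e+02, -4.27606553e-03,
        8.01218529e+01,  5.06643840e+01]), 'qd': array([ 0.27037818, -0.02911374,  0.24636375,  0.05769422, -0.24249407,
        0.00756099]), 'joint_efforts': array([-9.68377339e-02, -3.55255830e+01, -4.82360709e+01, -9.67670727e-03,
        2.56810914e-02, -6.51954513e-03]), 'tool_pos': array([446.28047692, -53.48010289, 157.47284388]), 'tcp_rot': array([ 1.79875229e+02, -1.45596564e-01,  2.59656575e+01]), 'ft_force': array([0.01518201, 0.46176297, 0.47739088]), 'wrist_torque': array([ 0.01592047, -0.01961369, -0.00103573]), 'grip_force': 0.0, 'finger_gap': 16.853894777643994}
```

View pics/a2.png

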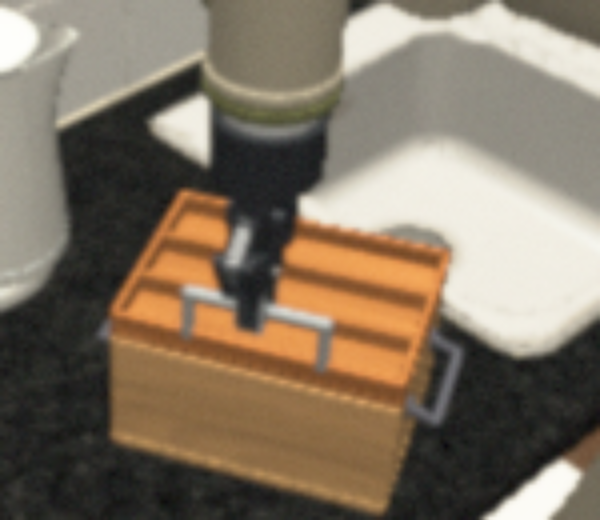

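The near finger stands in front of the bar, at crop (250,300), and the bar lies between the fingers near its middle. I'm closing on it.

Call:
play_rows --increments '[[-0.8, [0, 0, 3], 0], [-1, [0, 0, 0], 0], [-1, [0, 0, 0], 0], [-1, [0, 0, 0], 0], [-1, [0, 0, 0], 0]]'

```text
time: 3.72
tool_pos: [446.0, -51.7, 154.8]
tcp_rot: [-180.0, -0.2, 26.1]
ft_force: [-5.0, 7.6, 12.1]
finger_gap: 9.2
grip_force: 24.5
```

Run:
```python
import numpy as np
def inc(hs):
    f=lambda h:(-157*np.cos(h)+58*np.sin(h),157*np.sin(h)+58*np.cos(h))
    r=[]
    for a,b in zip(hs[:-1],hs[1:]):
        p,q=f(a),f(b); r.append([-1,[0,round(q[0]-p[0],1),round(p[1]-q[1],1)],0])
    return r
a=inc(np.linspace(0,1.74,25))
print(a[:12]);print(a[12:])
```

```text
[[-1, [0, np.float64(4.6), np.float64(-11.2)], 0], [-1, [0, np.float64(5.4), np.float64(-10.9)], 0], [-1, [0, np.float64(6.2), np.float64(-10.4)], 0], [-1, [0, np.float64(6.9), np.float64(-10.0)], 0], [-1, [0, np.float64(7.6), np.float64(-9.4)], 0], [-1, [0, np.float64(8.3), np.float64(-8.9)], 0], [-1, [0, np.float64(8.9), np.float64(-8.2)], 0], [-1, [0, np.float64(9.5), np.float64(-7.6)], 0], [-1, [0, np.float64(10.0), np.float64(-6.9)], 0], [-1, [0, np.float64(10.5), np.float64(-6.1)], 0], [-1, [0, np.float64(10.9), np.float64(-5.3)], 0], [-1, [0, np.float64(11.3), np.float64(-4.5)], 0]]
[[-1, [0, np.float64(11.6), np.float64(-3.7)], 0], [-1, [0, np.float64(11.8), np.float64(-2.9)], 0], [-1, [0, np.float64(12.0), np.float64(-2.0)], 0], [-1, [0, np.float64(12.1), np.float64(-1.1)], 0], [-1, [0, np.float64(12.1), np.float64(-0.3)], 0], [-1, [0, np.float64(12.1), np.float64(0.6)], 0], [-1, [0, np.float64(12.0), np.float64(1.5)], 0], [-1, [0, np.float64(11.9), np.float64(2.4)], 0], [-1, [0, np.float64(11.7), np.float64(3.2)], 0], [-1, [0, np.float64(11.4), np.float64(4.1)], 0], [-1, [0, np.float64(11.1), np.float64(4.9)], 0], [-1, [0, np.float64(10.7), np.float64(5.7)], 0]]
```

Call:
play_rows --increments '[[-1, [0, 4.0, -11.2], 0], [-1, [0, 5.0, -10.9], 0], [-1, [0, 6.2, -10.4], 0], [-1, [0, 6.9, -10.0], 0], [-1, [0, 7.6, -9.4], 0], [-1, [0, 8.3, -8.9], 0]]'

```text
time: 4.22
tool_pos: [463.1, -84.9, 215.6]
tcp_rot: [-179.9, -0.3, 26.1]
ft_force: [0.8, 13.2, 6.5]
finger_gap: 9.0
grip_force: 24.6
```

Call:
play_rows --increments '[[-1, [0, 8.9, -8.2], 0], [-1, [0, 9.5, -7.6], 0], [-1, [0, 10.0, -6.9], 0], [-1, [0, 10.5, -6.1], 0], [-1, [0, 10.9, -5.3], 0], [-1, [0, 11.3, -4.5], 0]]'

```text
time: 4.72
tool_pos: [491.3, -140.9, 255.3]
tcp_rot: [179.9, -0.4, 26.1]
ft_force: [9.5, 8.1, 2.7]
finger_gap: 9.1
grip_force: 25.0
```

Call:
play_rows --increments '[[-1, [0, 11.6, -3.7], 0], [-1, [0, 11.8, -2.9], 0], [-1, [0, 12.0, -2.0], 0], [-1, [0, 12.1, -1.1], 0], [-1, [0, 12.1, -0.3], 0], [-1, [0, 12.1, 0.6], 0]]'

```text
time: 5.22
tool_pos: [522.8, -205.9, 263.9]
tcp_rot: [179.8, -0.4, 26.1]
ft_force: [8.9, 5.8, 3.0]
finger_gap: 8.5
grip_force: 25.1
```

Call:
play_rows --increments '[[-1, [0, 12.0, 1.5], 0], [-1, [0, 11.9, 2.4], 0], [-1, [0, 11.7, 3.2], 0], [-1, [0, 11.4, 4.1], 0], [-1, [0, 11.1, 4.9], 0], [-1, [0, 10.7, 5.7], 0]]'

```text
time: 5.72
tool_pos: [552.9, -268.0, 241.5]
tcp_rot: [179.8, -0.3, 26.1]
ft_force: [7.9, 4.6, 1.5]
finger_gap: 9.1
grip_force: 25.2
```

Call:
play_rows --increments '[[-1, [0, 0, 0], 0], [-1, [0, 0, 0], 0], [-1, [0, 0, 0], 0]]'

```text
time: 5.97
tool_pos: [552.6, -268.0, 241.4]
tcp_rot: [179.8, -0.3, 26.1]
ft_force: [7.7, 2.3, 2.0]
finger_gap: 8.8
grip_force: 25.5
```

Run:
```python
from h import *
s=snapshot("scene"); save(s,"b.png")
im=cv2.imread("pics/b.png")[70:230,230:400]; cv2.imwrite("pics/b2.png",cv2.resize(im,None,fx=3.5,fy=3.5))
```

```text
(no output)
```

View pics/b2.png

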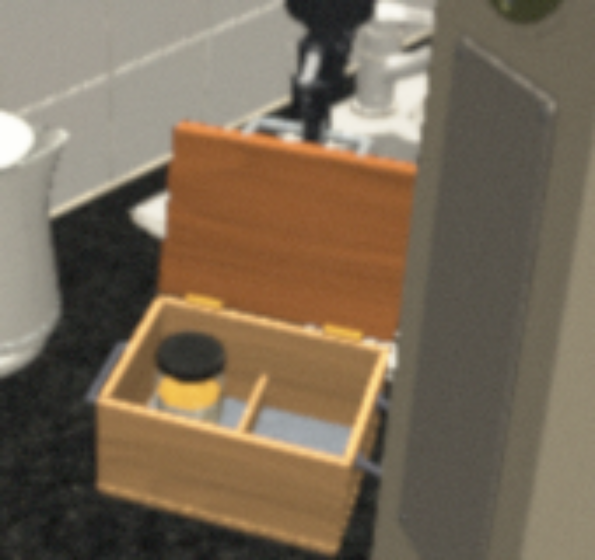

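Tray is past 1.7 rad, and the jar in the far bay and the empty near bay are both visible. I'm letting go and rising.

Call:
play_rows --increments '[[-0.45, [0, 0, 0], 0], [-0.45, [0, 0, 0], 0], [-0.45, [0, 0, 0], 0], [-0.45, [0, 0, -10], 0], [-0.45, [0, 0, -25], 0], [-0.45, [0, 0, -30], 0], [-0.45, [0, 0, -20], 0], [0.8, [0, -35, 0], 0], [0.8, [0, -40, 0], 0], [0.8, [0, -40, 0], 0], [0.8, [0, -40, 0], 0], [0.8, [0, -40, 0], 0]]'

```text
time: 7.02
tool_pos: [463.4, -91.7, 325.0]
tcp_rot: [180.0, -0.0, 26.0]
ft_force: [0.5, 1.4, 0.7]
finger_gap: 76.8
grip_force: 0.0
```

Call:
play_rows --increments '[[0.8, [0, -40, 0], 0], [0.8, [17, -34.6, 0], 0], [0.8, [17, -34.6, 0], 0], [0.8, [17, -34.6, 0], 0], [0.8, [17, -34.6, 0], 0], [0.8, [17, -34.6, 0], 0], [0.8, [17, -34.6, 0], 0], [0.8, [17, -34.6, 0], 0], [0.8, [16, -34.6, 0], 0], [0.8, [0, 0, 0], -0.111], [0.8, [0, 0, 0], -0.111], [0.8, [0, 0, 0], -0.111]]'

```text
time: 8.02
tool_pos: [446.6, 251.9, 324.9]
tcp_rot: [180.0, 0.0, 45.5]
ft_force: [0.4, -0.8, -0.2]
finger_gap: 77.1
grip_force: 0.0
```

Call:
play_rows --increments '[[0.8, [0, 0, 20], -0.111], [0.8, [0, 0, 30], -0.111], [0.8, [0, 0, 30], -0.111], [0.8, [0, 0, 30], -0.111], [0.8, [0, 0, 30], -0.111], [0.8, [0, 0, 0], 0], [0.8, [0, 0, 0], 0]]'

```text
time: 8.6
tool_pos: [446.0, 250.4, 183.6]
tcp_rot: [-179.8, 0.1, 76.7]
ft_force: [-1.0, -0.8, 0.2]
finger_gap: 76.8
grip_force: 0.0
```

Run:
```python
from h import *
for n in("scene","top"):
    s=snapshot(n); save(s,"c%s.png"%n)
    for q in("flap","spice_block","mill_1","free_bay","spice_jar_1"):
        try:
            for d in pinpoint(q,s)[:3]: print(n,q,round(d["p"],2),W(d["xyz"],s).round(0))
        except Exception as e: print(q,e)
    m=regions_of("mill_1",s)
    for d in m: v,u=np.nonzero(d["mask"]); print("mask",round(d["p"],2),u.min(),u.max(),v.min(),v.max(),u.mean().round(1),v.mean().round(1))
```

```text
flap it knows: caddy, flap_bar, flap_hinge, free_bay, jar, mill, spice_block, spice_jar
scene spice_block 0.77 [441. 263.  -3.]
scene mill_1 0.59 [551. 292.  -4.]
scene mill_1 0.56 [547. 165.   5.]
scene mill_1 0.54 [436. 266.  10.]
scene free_bay 0.74 [ 430. -146.    9.]
scene spice_jar_1 0.88 [452. 325.  12.]
scene spice_jar_1 0.66 [425. 205.  12.]
mask 0.72 166 183 234 257 173.8 245.8
mask 0.67 213 221 213 238 217.0 227.2
mask 0.6 197 212 252 271 203.5 262.0
flap it knows: caddy, flap_bar, flap_hinge, free_bay, jar, mill, spice_block, spice_jar
top spice_block 0.81 [436. 264.   3.]
top mill_1 0.68 [551. 160.  -3.]
top mill_1 0.66 [556. 292.  -1.]
top free_bay 0.71 [ 434. -149.   10.]
top spice_jar_1 0.71 [424. 203.   5.]
mask 0.53 205 221 169 187 213.0 178.3
```

Call:
play_rows --increments '[[0.8, [12.3, -9, 0], 0], [0.8, [0, 0, 30], 0], [0.8, [0, 0, 30], 0], [0.8, [0, 0, 30], 0], [0.8, [0, 0, 20], 0], [0.8, [0, 0, 3], 0], [0.2, [0, 0, 0], 0], [0.0, [0, 0, 0], 0], [-0.1, [0, 0, 0], 0], [-0.1, [0, 0, 0], 0]]' --force 25

```text
time: 10.03
tool_pos: [442.6, 265.7, 73.4]
tcp_rot: [179.8, -0.1, 76.9]
ft_force: [-0.2, -0.3, -0.4]
finger_gap: 38.5
grip_force: 0.0
```

Run:
```python
from h import *
ims=[]
for n,(x,y) in(("scene",(204,255)),("top",(166,221))):
    s=snapshot(n); ims.append(cv2.resize(np.ascontiguousarray(s["color"][y-45:y+45,x-45:x+45,::-1]),None,fx=4.4,fy=4.4))
cv2.imwrite("pics/d.png",np.hstack(ims)); print(sense()["ft_force"])
```

```text
[-0.36930778  0.08885073 -0.60541378]
```

View pics/d.png

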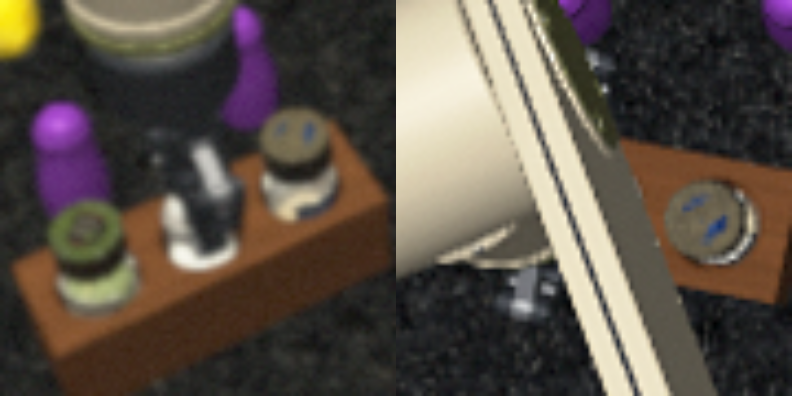

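Call:
play_rows --increments '[[-0.15, [0, 0, 2], 0], [-0.3, [0, 0, 0], 0], [-0.5, [0, 0, 0], 0], [-0.5, [0, 0, 0], 0], [-0.5, [0, 0, 0], 0]]'

```text
time: 10.55
tool_pos: [441.7, 265.4, 70.1]
tcp_rot: [179.9, -0.1, 76.9]
ft_force: [-1.2, 0.8, 6.1]
finger_gap: 32.1
grip_force: 25.0
```

Run:
```python
from h import *
s=sense(); print({k:np.round(s[k],2) for k in("tool_pos","ft_force","wrist_torque","finger_gap","grip_force")})
```

```text
{'tool_pos': array([441.66, 265.38,  70.09]), 'ft_force': array([-1.19,  0.78,  6.11]), 'wrist_torque': array([ 0.03,  0.16, -0.03]), 'finger_gap': np.float64(32.11), 'grip_force': np.float64(24.96)}
```

Call:
play_rows --increments '[[-0.5, [0, 0, 0], 0], [-0.5, [0, 0, -4], 0], [-0.5, [0, 0, -8], 0], [-0.5, [0, 0, -12], 0], [-0.5, [0, 0, -12], 0], [-0.5, [0, 0, -12], 0], [-0.5, [0, 0, -12], 0]]' --force 35

```text
time: 11.13
tool_pos: [441.5, 265.2, 131.2]
tcp_rot: [179.9, -0.0, 76.9]
ft_force: [-0.1, -0.2, 0.1]
finger_gap: 32.3
grip_force: 34.8
```

Call:
play_rows --increments '[[-0.5, [0, 0, -15], 0], [-0.5, [0, 0, -15], 0], [-0.5, [0, 0, -15], 0], [-0.5, [0, 0, -15], 0], [-0.5, [0, 0, -15], 0], [-0.5, [0, 0, -10], 0], [-0.5, [0, 0, 0], 0], [-0.5, [0, 0, 0], 0]]'

```text
time: 11.8
tool_pos: [441.5, 265.3, 215.2]
tcp_rot: [179.9, -0.1, 76.9]
ft_force: [0.2, 0.2, -0.9]
finger_gap: 32.5
grip_force: 34.8
```

Run:
```python
from h import *
s=snapshot("scene"); im=cv2.resize(np.ascontiguousarray(s["color"][170:310,140:400,::-1]),None,fx=3,fy=3)
cv2.imwrite("pics/e.png",im); z=sense(); print(z["ft_force"],z["tool_pos"],z["finger_gap"])
```

```text
[-0.54642647  0.34860479 -1.05258346] [440.93920591 264.99450746 214.01286421] 32.499139058355524
```

View pics/e.png

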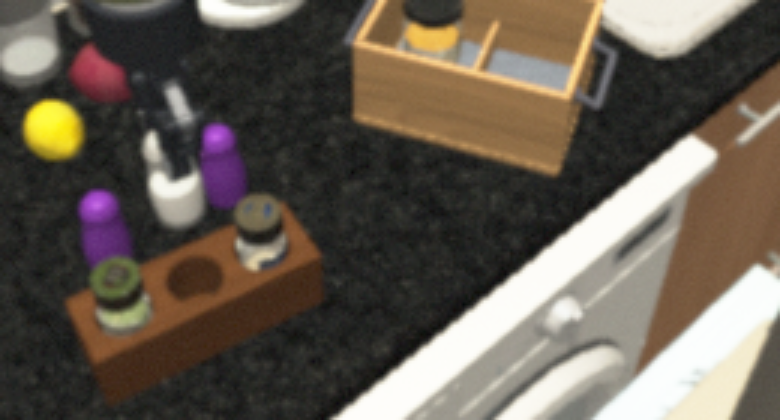

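The well is empty, the shaker hangs upright at crop (178,195), and both spice jars stayed in their wells. I'm carrying it to the bay.

Call:
play_rows --increments '[[-0.5, [-10, 2, 0], 0], [-0.5, [-22, 4.6, 0], 0], [-0.5, [-31, 6.5, 0], 0], [-0.5, [-31, 6.5, 0], 0], [-0.5, [-31, 6.5, 0], 0], [-0.5, [-31, 6.5, 0], 0], [-0.5, [-31, 6.5, 0], 0], [-0.5, [-31, 6.5, 0], 0], [-0.5, [-31, 6.5, 0], 0], [-0.5, [-31, 6.5, 0], 0], [-0.5, [-31, 6.5, 0], 0], [-0.5, [-31, 6.5, 0], 0]]'

```text
time: 12.85
tool_pos: [431.8, -86.1, 213.1]
tcp_rot: [-179.9, 0.0, 76.9]
ft_force: [0.5, -0.3, -0.4]
finger_gap: 32.3
grip_force: 34.8
```

Call:
play_rows --increments '[[-0.5, [-31, 6.5, 0], 0], [-0.5, [-20, 4.3, 0], 0], [-0.5, [-10, 3, 0], 0], [-0.5, [0, 0, 0], 0.08], [-0.5, [0, 0, 0], 0.111], [-0.5, [0, 0, 0], 0.111], [-0.5, [0, 0, 0], 0.111], [-0.5, [0, 0, 0], 0.111], [-0.5, [0, 0, 0], 0.111], [-0.5, [0, 0, 0], 0.111], [-0.5, [0, 0, 0], 0.111], [-0.5, [0, 0, 0], 0.03]]'

```text
time: 13.85
tool_pos: [432.1, -146.2, 213.3]
tcp_rot: [-179.9, 0.1, 25.7]
ft_force: [0.1, -0.8, -0.8]
finger_gap: 32.0
grip_force: 34.8
```

Call:
play_rows --increments '[[-0.5, [0, 0, 0], 0], [-0.5, [0, 0, 0], 0]]'

```text
time: 14.02
tool_pos: [432.3, -146.4, 213.6]
tcp_rot: [-179.9, 0.0, 26.2]
ft_force: [1.0, 0.1, -1.1]
finger_gap: 32.2
grip_force: 34.8
```

Call:
play_rows --increments '[[-0.5, [0, 0, 10], 0], [-0.5, [0, 0, 18], 0], [-0.5, [0, 0, 20], 0], [-0.5, [0, 0, 20], 0], [-0.5, [0, 0, 20], 0], [-0.5, [0, 0, 20], 0], [-0.5, [0, 0, 15], 0], [-0.5, [0, 0, 8], 0], [-0.5, [0, 0, 4], 0], [-0.5, [0, 0, 2], 0], [-0.5, [0, 0, 1], 0]]'

```text
time: 14.93
tool_pos: [433.1, -147.0, 76.6]
tcp_rot: [180.0, -0.0, 26.1]
ft_force: [0.9, 0.5, -0.6]
finger_gap: 32.4
grip_force: 34.8
```

Call:
play_rows --increments '[[-0.5, [0, 0, 1], 0], [-0.5, [0, 0, 1], 0], [-0.5, [0, 0, 1], 0]]'

```text
time: 15.18
tool_pos: [433.4, -147.1, 74.0]
tcp_rot: [179.9, -0.1, 26.1]
ft_force: [0.5, 0.3, -1.0]
finger_gap: 32.3
grip_force: 34.8
```

Call:
play_rows --increments '[[-0.5, [0, 0, 1], 0], [-0.5, [0, 0, 1], 0], [-0.5, [0, 0, 0], 0]]'

```text
time: 15.43
tool_pos: [432.7, -146.8, 71.2]
tcp_rot: [-180.0, 0.0, 26.1]
ft_force: [0.1, -0.1, -0.9]
finger_gap: 32.0
grip_force: 34.8
```

Call:
play_rows --increments '[[-0.5, [0, 0, 1], 0], [-0.5, [0, 0, 0], 0]]'

```text
time: 15.6
tool_pos: [432.8, -146.8, 70.3]
tcp_rot: [180.0, -0.0, 26.1]
ft_force: [0.6, -0.4, -1.6]
finger_gap: 31.8
grip_force: 34.8
```

Call:
play_rows --increments '[[-0.5, [0, 0, 0.8], 0], [-0.5, [0, 0, 0], 0]]'

```text
time: 15.77
tool_pos: [433.2, -146.9, 70.1]
tcp_rot: [180.0, -0.0, 26.1]
ft_force: [-1.7, 1.3, 4.9]
finger_gap: 32.1
grip_force: 35.6
```

Call:
play_rows --increments '[[-0.2, [0, 0, 0], 0], [-0.1, [0, 0, 0], 0], [0.1, [0, 0, 0], 0], [0.3, [0, 0, 0], 0], [0.4, [0, 0, 0], 0], [0.4, [0, 0, 0], 0], [0.4, [0, 0, -10], 0], [0.4, [0, 0, -20], 0], [0.4, [0, 0, -30], 0], [0.4, [0, 0, -40], 0], [0.4, [0, 0, -40], 0], [0.4, [0, 0, -40], 0]]'

```text
time: 16.77
tool_pos: [432.2, -146.5, 252.0]
tcp_rot: [180.0, -0.0, 26.1]
ft_force: [1.3, -1.1, 0.3]
finger_gap: 59.6
grip_force: 0.0
```

Call:
play_rows --increments '[[-0.4, [0, -35, -41], 0], [-0.4, [0, -35, -30], 0], [-0.4, [0, -35, 0], 0], [-0.4, [0, 0, 0], 0]]'

```text
time: 17.1
tool_pos: [391.0, -59.3, 312.2]
tcp_rot: [179.9, -0.3, 26.2]
ft_force: [-1.0, -0.5, -0.7]
finger_gap: 25.6
grip_force: 0.0
```

Run:
```python
from h import *
ims=[]
for n,(x,y) in(("scene",(300,165)),("top",(340,200))):
    s=snapshot(n); ims.append(cv2.resize(np.ascontiguousarray(s["color"][y-75:y+75,x-65:x+65,::-1]),None,fx=3,fy=3))
    for q in("flap_bar","mill_1","flap_hinge"):
        for d in pinpoint(q,s)[:3]:
            w=W(d["xyz"],s); print(n,q,round(d["p"],2),w.round(0))
cv2.imwrite("pics/f.png",np.hstack(ims)); print(sense()["tool_pos"])
```

```text
scene flap_bar 0.85 [ 557. -268.  254.]
scene mill_1 0.88 [552. 292.  -0.]
scene mill_1 0.54 [426. 207.  12.]
scene flap_hinge 0.95 [ 512. -190.  112.]
top flap_bar 0.86 [ 560. -270.  252.]
top mill_1 0.72 [553. 291.  -1.]
top mill_1 0.65 [546. 162.  -0.]
top flap_hinge 0.8 [ 512. -193.  113.]
[391.53352567 -63.21317595 307.64279707]
```

View pics/f.png

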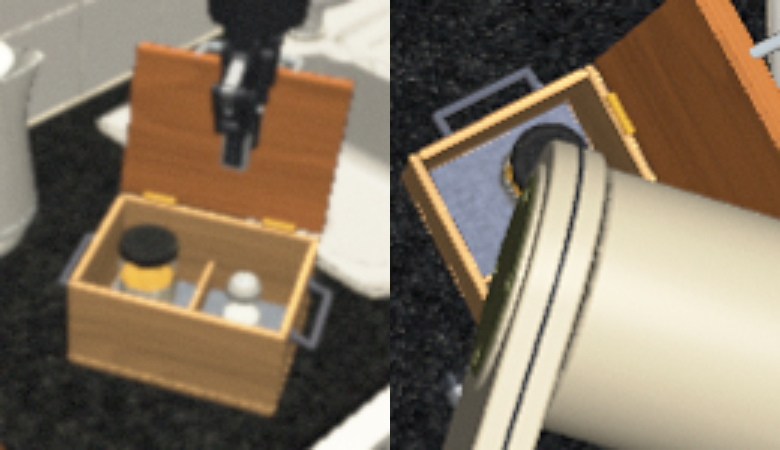

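The shaker stands upright in the near bay, at crop (243,295), and the honey jar is standing too. I'm going back to the bar to close the tray.

Call:
play_rows --increments '[[-0.35, [8, 37.5, 0], 0], [-0.35, [8, 37.5, 0], 0], [-0.35, [8, 37.5, 0], 0], [-0.35, [8, 37.5, 0], 0], [-0.35, [8, 37.5, 0], 0], [-0.35, [8, 37.5, 0], 0], [-0.35, [7, 37.5, 0], 0], [-0.35, [0, 0, 0], 0], [-0.35, [0, 0, 0], 0]]' --force 25

```text
time: 18.25
tool_pos: [556.1, -276.2, 304.4]
tcp_rot: [-179.7, 0.2, 25.9]
ft_force: [-1.3, 0.3, -0.4]
finger_gap: 28.4
grip_force: 0.0
```

Run:
```python
from h import *
print(sense()["tool_pos"])
s=snapshot("scene"); x,y=325,115
cv2.imwrite("pics/g.png",cv2.resize(np.ascontiguousarray(s["color"][y-55:y+55,x-65:x+65,::-1]),None,fx=5,fy=5))
for p in((557,-274,310),(557,-274,251)): print((px(p,s)-[x-65,y-55])*5)
```

```text
[ 556.08821206 -276.18122739  304.43895658]
[308.30074164 152.24230985]
[298.23033236 239.42898083]
```

View pics/g.png

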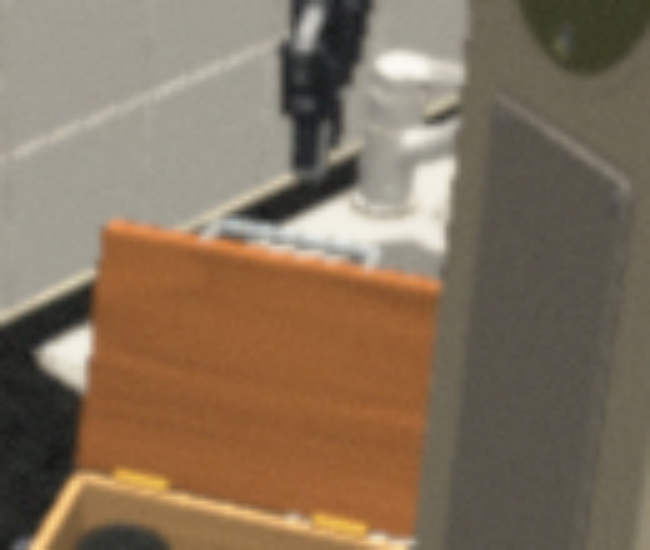

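Call:
play_rows --increments '[[-0.35, [0, 0, 25], 0], [-0.35, [0, 0, 20], 0], [-0.35, [0, 0, 7], 0], [-0.35, [0, 0, 3], 0], [-0.35, [0, 0, 0], 0]]'

```text
time: 18.72
tool_pos: [556.0, -273.6, 253.8]
tcp_rot: [180.0, -0.0, 26.1]
ft_force: [-0.8, 0.1, 0.3]
finger_gap: 27.5
grip_force: 0.0
```

Call:
play_rows --increments '[[-0.35, [0, 0, 4], 0], [-0.35, [0, 0, 4], 0], [-0.35, [0, 0, 5], 0], [-0.35, [0, 0, 5], 0], [-0.35, [0, 0, 0], 0]]'

```text
time: 19.13
tool_pos: [555.9, -274.0, 233.9]
tcp_rot: [-179.9, 0.1, 26.1]
ft_force: [-0.4, -0.1, 0.2]
finger_gap: 27.8
grip_force: 0.0
```

Call:
play_rows --increments '[[-0.6, [0, 0, 0], 0], [-0.8, [0, 0, 0], 0], [-1, [0, 0, 0], 0], [-1, [0, 0, 0], 0], [-1, [0, 0, 0], 0]]'

```text
time: 19.55
tool_pos: [556.3, -274.3, 235.3]
tcp_rot: [-180.0, 0.0, 26.1]
ft_force: [-0.2, 0.2, -1.8]
finger_gap: 9.1
grip_force: 24.3
```

Run:
```python
import numpy as np
f=lambda h:(-157*np.cos(h)+58*np.sin(h),157*np.sin(h)+58*np.cos(h))
hs=np.linspace(1.79,0.0,25)
print([[float(round(f(b)[0]-f(a)[0],1)),float(round(f(a)[1]-f(b)[1],1))] for a,b in zip(hs[:-1],hs[1:])])
```

```text
[[-10.7, -6.4], [-11.2, -5.6], [-11.6, -4.7], [-11.9, -3.8], [-12.1, -2.9], [-12.3, -2.0], [-12.4, -1.1], [-12.5, -0.2], [-12.5, 0.8], [-12.4, 1.7], [-12.2, 2.6], [-12.0, 3.5], [-11.7, 4.4], [-11.3, 5.2], [-10.9, 6.1], [-10.4, 6.9], [-9.9, 7.6], [-9.3, 8.3], [-8.6, 9.0], [-7.9, 9.6], [-7.2, 10.2], [-6.4, 10.7], [-5.6, 11.2], [-4.8, 11.5]]
```

Call:
play_rows --increments '[[-1, [0, -10.7, -6.4], 0], [-1, [0, -11.2, -5.6], 0], [-1, [0, -11.6, -4.7], 0], [-1, [0, -11.9, -3.8], 0], [-1, [0, -12.1, -2.9], 0], [-1, [0, -12.3, -2.0], 0], [-1, [0, -12.4, -1.1], 0], [-1, [0, -12.5, -0.2], 0]]'

```text
time: 20.22
tool_pos: [513.7, -190.3, 263.1]
tcp_rot: [179.9, 0.1, 26.0]
ft_force: [-7.2, -5.4, 4.0]
finger_gap: 8.7
grip_force: 25.5
```

Call:
play_rows --increments '[[-1, [0, -12.5, 0.8], 0], [-1, [0, -12.4, 1.7], 0], [-1, [0, -12.2, 2.6], 0], [-1, [0, -12.0, 3.5], 0], [-1, [0, -11.7, 4.4], 0], [-1, [0, -11.3, 5.2], 0], [-1, [0, -10.9, 6.1], 0], [-1, [0, -10.4, 6.9], 0]]'

```text
time: 20.88
tool_pos: [472.1, -105.8, 230.9]
tcp_rot: [180.0, 0.2, 26.0]
ft_force: [-8.0, -2.8, 3.4]
finger_gap: 8.8
grip_force: 25.8
```

Call:
play_rows --increments '[[-1, [0, -9.9, 7.6], 0], [-1, [0, -9.3, 8.3], 0], [-1, [0, -8.6, 9.0], 0], [-1, [0, -7.9, 9.6], 0], [-1, [0, -7.2, 10.2], 0], [-1, [0, -3.2, 5.3], 0], [-1, [0, 0, 0], 0]]'

```text
time: 21.47
tool_pos: [451.5, -63.3, 179.1]
tcp_rot: [-179.9, 0.2, 26.1]
ft_force: [-8.9, -1.5, 1.7]
finger_gap: 8.7
grip_force: 25.9
```

Call:
play_rows --increments '[[-1, [0, -3.2, 5.4], 0], [-1, [0, -3, 6], 0], [-1, [0, -2.6, 5.2], 0], [-1, [0, -2.4, 5], 0], [-1, [0, -1, 2.5], 0], [-1, [0, 0, 0], 0], [-0.3, [0, 0, 0], 0], [-0.1, [0, 0, 0], 0], [-0.1, [0, 0, 0], 0], [-0.1, [0, 0, -20], 0], [-0.1, [0, 0, -40], 0], [-0.1, [0, 0, -40], 0]]'

```text
time: 22.47
tool_pos: [447.0, -52.7, 256.7]
tcp_rot: [-179.9, 0.1, 26.1]
ft_force: [0.7, -0.0, 0.7]
finger_gap: 38.7
grip_force: 0.0
```

Call:
play_rows --increments '[[-0.1, [-20, -35, -20], 0], [-0.1, [-20, -35, 0], 0], [-0.1, [-20, -35, 0], 0], [-0.1, [-20, -35, 0], 0], [-0.1, [0, 0, 0], 0], [-0.1, [0, 0, 0], 0], [-0.1, [0, 0, 0], 0], [-0.1, [0, 0, 0], 0], [-0.1, [0, 0, 0], 0], [-0.1, [0, 0, 0], 0], [-0.1, [0, 0, 0], 0], [-0.1, [0, 0, 0], 0]]'

```text
time: 23.47
tool_pos: [317.4, 35.8, 274.9]
tcp_rot: [-180.0, 0.1, 26.0]
ft_force: [-0.4, 0.8, 0.8]
finger_gap: 38.4
grip_force: 0.0
```

Run:
```python
from h import *
ims=[]
for n,(x,y) in(("scene",(255,215)),("top",(300,205))):
    s=snapshot(n); ims.append(cv2.resize(np.ascontiguousarray(s["color"][y-95:y+95,x-95:x+95,::-1]),None,fx=2.1,fy=2.1))
    for q in("flap_bar","spice_jar_1"):
        for d in pinpoint(q,s)[:2]: print(n,q,round(d["p"],2),W(d["xyz"],s).round(0))
cv2.imwrite("pics/i.png",np.hstack(ims)); print(sense()["tool_pos"])
```

```text
scene flap_bar 0.84 [440. -55. 169.]
scene spice_jar_1 0.63 [454. 326.  11.]
scene spice_jar_1 0.56 [426. 206.  11.]
top flap_bar 0.76 [443. -52. 171.]
top spice_jar_1 0.76 [452. 326.  12.]
[317.2198913   35.99164761 275.21857783]
```

View pics/i.png

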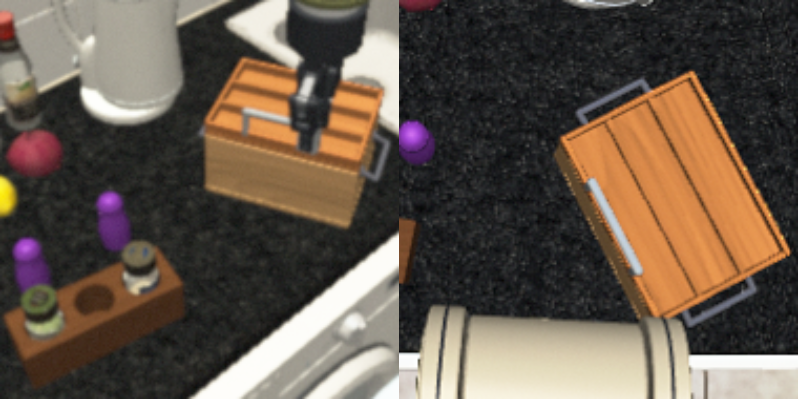

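The tray lies shut with the bar back at z of about 170. The spice jars are in their wells and the gripper is clear of everything.

Call:
play_rows --increments '[[-0.1, [0, 0, 0], 0], [-0.1, [0, 0, 0], 0], [-0.1, [0, 0, 0], 0], [-0.1, [0, 0, 0], 0], [-0.1, [0, 0, 0], 0], [-0.1, [0, 0, 0], 0], [-0.1, [0, 0, 0], 0], [-0.1, [0, 0, 0], 0], [-0.1, [0, 0, 0], 0], [-0.1, [0, 0, 0], 0], [-0.1, [0, 0, 0], 0], [-0.1, [0, 0, 0], 0]]'

```text
time: 24.77
tool_pos: [317.2, 36.0, 275.2]
tcp_rot: [-180.0, 0.0, 26.1]
ft_force: [0.0, -0.1, -0.4]
finger_gap: 38.5
grip_force: 0.0
```

```bash
python3 -c "
from bench import *
print(hand_in())"
```

```text
the job is handed in; nothing more can be done
None
```

The job is handed in at about 25 s: the salt shaker was set down upright in the empty bay, the tray is folded shut over it, both spice jars are still in their wells, and the packed jar was still standing when last seen before the tray closed.

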